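Show the loop tool to the check camera

TASK

In the sculpture studio, open the wooden tool chest until its lid rests on its stop, and take out the loop tool, the one with the teardrop wire loop. Hold it up to the check camera: the loop over the middle of the banding wheel, at the height of the lens, the tool level with its loop flat and pointing straight at the lens. Finish holding it still there in the gripper, with the lid left open and all else left where it is.

Things in the scene. Friction and masses are not known exactly. Their poses are not given: they have to be found in the camera images.
- chest: Open-topped wooden tool chest, fixed to the table, 210 (x) x 260 (y) x 70 mm high, walls and floor 6 mm. Origin at the centre of its underside; x points from its front (robot side) to its hinge side, z up. Inside, two crosswise wooden rests (20 mm above the inner floor, 8 mm thick, at y = -7 and +77 mm) with notches 24 mm wide at x = -60, -12 and +36 mm carry three tools; any tool may be in any notch. Between the rests the handles hang free.
- chest_lid (a joint): Angle of the lid in rad: 0 shut, growing as it opens up and away from the robot, 1.70 at the stop (past upright, leaning back 7 degrees). It starts shut or slightly ajar. The hinge is stiff: the lid stays at any angle where it is left; moving it takes about 2 to 4 N at the handle. The lid is 210 x 260 mm, 8 mm thick, 0.3 kg.
- chest_lid_handle (a point): Middle of the lid's round bar handle, 11 mm thick, 100 mm long, on two thin posts 85 mm apart, parallel to the hinge; with the lid shut it lies 12 mm in from the front edge, 35 mm above the lid (113 mm above the table). Pinched from above it turns between the fingers as the lid swings. Frame: z is the lid's outward normal, x points to the hinge.
- chest_lid_hinge (a point): Middle of the hinge line at the chest's far (+x) rim, 70 mm above the table; the hinge line runs along its y axis. The handle's middle is 198 mm from it in the lid's plane and 43 mm off that plane. A gripper on the bar may stay upright throughout, or lean a little with the lid.
- loop_tool: Loop tool, about 60 g (varies): square wooden handle 130 x 18 x 18 mm with 4 mm rounded edges, short brass ferrule 12 mm thick, and a flat teardrop loop of 5 mm steel wire, 50 mm long and 43 mm wide. Origin under the middle of the handle (handle's axis is 9 mm above it), x along the tool towards the loop, z up square to the flat of the loop. In the chest it lies level along the chest's y, loop towards the chest's -y, its origin 26 mm above the table.
- loop_tool_handle (a point): Middle of the loop tool's handle, on its axis: the place to grip, 18 mm wide, across the tool. Neighbour tools lie 48 mm off and the chest's walls are 39 mm or more from the handle's axis: open the fingers only a little wider than the handle.
- loop_tool_loop (a point): Middle of the loop, 112 mm ahead of the handle's middle along the tool's x; the loop's tip is 21 mm farther.
- wheel_centre (a point): Centre of the upper face of the banding wheel, a round aluminium turntable on a foot, 200 mm across, 58 mm high, fixed.
- wheel: The banding wheel; origin under its centre on the table.
- camera: Check camera, fixed: black 50 x 50 x 42 mm block on a steel post with a round foot (80 mm), top 201 mm above the table. Origin under its foot, 200 mm from the wheel's centre. Its x axis points away from the wheel; it looks level along its -x, straight over the wheel's centre.
- camera_lens (a point): Front of the camera's lens, 180 mm above the table, 41 mm from the post towards the wheel.
- knife: Bystander in the chest: tool with the same handle and a flat blade; to be left in its notch. Origin as for the loop tool.
- ball_tool: Bystander in the chest: tool with the same handle and a small steel ball on a rod; to be left in its notch. Origin as for the loop tool.
- bust: Bystander: terracotta bust on a 150 mm board, 205 mm high, left of the chest. Origin under its centre.
- slip_jar: Bystander: amber glass jar, 70 mm across, 90 mm high. Origin under its centre.
- oil_bottle: Bystander: green bottle, 60 mm across, 110 mm high, behind the chest. Origin under its centre.
- bowl: Bystander: white bowl, 110 mm across, 50 mm high, at the back. Origin under its centre.
Things that resemble listed ones, but are neither listed nor needed, are in the scene too. What is shaped like the wheel but purple is not meant.

How it is judged:
By the outcome, as a careful person would: the job done as asked, in the order asked, and still so for the second after the job is handed in, while the arm keeps its last pose, push and grip.
It also fails if it takes over 58 s, if anything falls off the work surface, if the arm or the gripper's body presses on something with over 40 N, if the wrist force passes 120 N, or if a joint passes its speed limit or range.

ROBOT

A 6-joint arm with a two-finger parallel gripper is mounted at the origin on the work surface. World frame = base frame: x ahead of the robot, y to its left, z up, the work surface at z = 0. Lengths are in m, angles in rad, forces in N, time in s.
With the tool pointing down it reaches from about 0.325 to 0.925 m from the base axis. Payload 3.1 kg.
Tool frame: the origin (TCP) lies midway between the tips of the shut fingers; the grasp point (between the pads) lies 19 mm behind it; z points along the fingers, y is the line along which they close (so a half turn about z gives the same grasp; the last joint's range is limited). The gripper opens to 85 mm and grips with 20 to 120 N. Pads are 22 mm wide; open, the fingers measure 114 mm over their backs; the gripper's body (76 mm by 85 mm) begins 54 mm behind the grasp point. The pads swing forward as they close: fully open they stand 13 mm farther back than shut.
Start: joints at [-1.417, 0.217, 1.613, -0, 1.311, -0.112], TCP at [0.164, -0.603, 0.231] pointing down, gripper open.
Joint ranges: [-2.75, 2.75], [-0.78, 2.1], [0.31, 2.55], [-1.13, 4.27], [0.13, 2.63], [-2.58, 2.58]. Speed limits (rad/s): [2.79, 2.79, 3.14, 3.14, 3.14, 3.14].

INTERFACE

Orientations are given as a unit quaternion [x, y, z, w].
In Python, from rig import arm, viewer gives the robot as it stands. Calls block until the motion is done:
- arm.movep(position, orientation): joint-space move of the TCP to a pose.
- arm.move_straight(position, rate=0.15, attitude=None, guard=None): straight line of the TCP; attitude=None keeps the orientation; rate is the mean speed in m/s. With guard (N) it stops when the force on the tool has changed by that much, and returns True; else False.
- arm.movej(angles): joint-space move.
- arm.command_gripper(opening, grasp_force=None): opening from 0.0 (shut) to 1.0 (fully open); grasp_force is the grip in N (None keeps the last); returns when the fingers have stopped.
- arm.wait(seconds).
- arm.ik(position, orientation): joint angles nearest the present ones, or None.
- arm.observe(): the state.
- viewer.read_camera(name): name is "side" or "top"; returns (picture, depth): 400x640x3 uint8, red, green, blue; 400x640 float32, m along the optical axis (not along the pixel's ray), 0 where there is no reading.
- viewer.get_calibration(name): a dict with "fx", "fy", "cx", "cy" (pixels), "dist" ([k1, k2, p1, p2, k3] as OpenCV has them; the pictures are not rectified), "R" (3x3) and "t" (3): a world point X has camera coordinates R X + t. Camera axes: x right, y down, z forward; pixel columns grow to the right and rows downward; lengths in m; the calibration is good to about 2 mm. A picture is of the moment at which its call begins. get_calibration takes no time and is no camera call.
A pose or a line that the arm cannot do raises arm.IKError and nothing moves.
- arm.sign_off(): hands the job in; it is judged then, once.
The state is a dict: "clock": time; "joint_pos": joint angles; "joint_velocities": joint speeds; "tau": joint torques, N m; "tcp_pos": TCP position; "ee_rot": TCP orientation; "contact_force": force on the tool from outside, world axes, zero at the start; "wrist_torque": the same for the moment, N m; "width": opening from 0.0 (shut) to 1.0 (fully open); "finger_force": force on a finger pad.
Only numpy, scipy, OpenCV 4.12 (cv2) and the standard library are available. Lean on these libraries where they do the work, as an engineer would, in place of code of your own. Each camera call takes 0.05 s, during which the arm holds its last target. There are 200 camera calls.

## Working session

There is one attempt and no reset: what is moved stays moved. The work goes in short steps, each a Python script; the robot and the scene stay as the last script left them, time stands still between calls to the robot, and variables do not carry over. Pictures are saved under pics/ and viewed, at most 10 in all, crops included, and the job is handed in when it is done.

```bash
ls; mkdir -p pics; cat > h.py <<'E'
import numpy as np, cv2
from rig import arm, viewer
from scipy.spatial.transform import Rotation as Ro
def grab(n,name=None):
    im,d=viewer.read_camera(n)
    if name: cv2.imwrite('pics/'+name+'.png',cv2.cvtColor(im,cv2.COLOR_RGB2BGR))
    return im,d
def cal(n):
    c=viewer.get_calibration(n); K=np.array([[c['fx'],0,c['cx']],[0,c['fy'],c['cy']],[0,0,1]])
    return K,np.array(c['dist'],float),np.array(c['R']),np.array(c['t'])
def ray(n,uv):
    K,D,R,t=cal(n); p=cv2.undistortPoints(np.array(uv,float).reshape(-1,1,2),K,D).reshape(-1,2)
    return -R.T@t, np.c_[p,np.ones(len(p))]@R
def onplane(n,uv,z):
    o,d=ray(n,uv); return o+d*((z-o[2])/d[:,2])[:,None]
def cloud(n,d):
    v,u=np.mgrid[0:400,0:640]; o,r=ray(n,np.c_[u.ravel(),v.ravel()])
    P=o+r*d.reshape(-1,1); P[d.ravel()<=0]=np.nan
    return P.reshape(400,640,3)
def proj(n,X):
    K,D,R,t=cal(n); return cv2.projectPoints(np.array(X,float).reshape(-1,1,3),cv2.Rodrigues(R)[0],t,K,D)[0].reshape(-1,2)
E
python3 - <<'E'
from h import *
a,_=grab('top','top0');b,_=grab('side','side0')
for n in('top','side'):
    K,D,R,t=cal(n);print(n,-R.T@t,R[2],K[0,0],D)
print(arm.observe())
E
```

```text
pics
top [0.25338044 0.04582382 1.71506353] [ 0.13387292 -0.01908399 -0.99081474] 471.26004898762625 [-0.02309121  0.          0.          0.          0.        ]
side [0.26871327 1.31761384 0.88213799] [ 0.1556887  -0.85146687 -0.50076461] 466.43722119316374 [0.03731174 0.         0.         0.         0.        ]
{'clock': 0.1, 'joint_pos': array([-1.41718930e+00,  2.17695312e-01,  1.61481656e+00,  4.37009776e-06,
        1.31128645e+00, -1.12191950e-01]), 'joint_velocities': array([-0.00047436, -0.00300181, -0.0043191 , -0.0017153 , -0.00146699,
        0.00056642]), 'tau': array([-8.26965988e-04, -3.98075223e+01, -3.04970992e+01, -8.57955661e-05,
        4.23125151e-03, -1.41001510e-05]), 'tcp_pos': array([ 0.16408734, -0.6022994 ,  0.23006615]), 'ee_rot': array([ 9.91181325e-01,  1.32507978e-01, -2.07245354e-05, -1.10264135e-03]), 'contact_force': array([-1.0753615 ,  0.59752707,  0.01750919]), 'wrist_torque': array([-0.01820864,  0.00307568, -0.06732114]), 'finger_force': 0.0, 'width': 0.997474744602146}
```

View pics/top0.png

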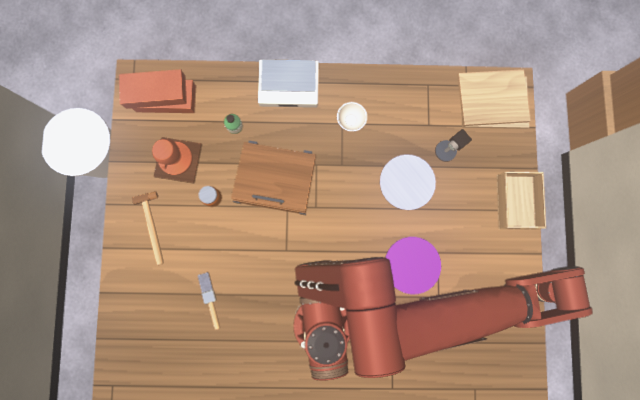

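View pics/side0.png

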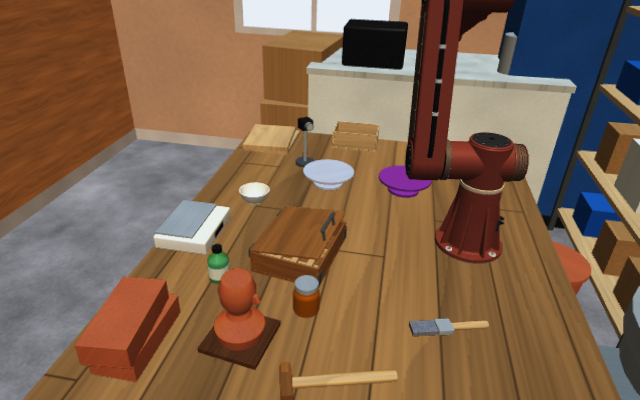

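Top view (up = +x, left = +y): chest (275,178), its bar handle (268,198), pale wheel (408,182), purple decoy (413,265), camera foot (447,150) with head (460,139). In the side view the lid is slightly ajar, bar at (328,225). Now measurements.

```bash
cat > m.py <<'E'
from h import *
a,da=grab('top');b,db=grab('side')
T=cloud('top',da);S=cloud('side',db)
# wheel
hsv=cv2.cvtColor(a,cv2.COLOR_RGB2HSV)
m=((hsv[...,1]<70)&(hsv[...,2]>150)).astype(np.uint8);w=np.zeros_like(m);w[140:220,370:445]=m[140:220,370:445]
c=max(cv2.findContours(w,0,2)[0],key=cv2.contourArea);P=onplane('top',c.reshape(-1,2),.058)
(x,y),r=cv2.minEnclosingCircle(P[:,:2].astype(np.float32));wc=P[:,:2].mean(0)
A=np.c_[P[:,:2],np.ones(len(P))];s=np.linalg.lstsq(A,(P[:,:2]**2).sum(1),rcond=None)[0]
print('wheel',x,y,r,'fit',s[:2]/2,np.sqrt(s[2]+(s[:2]**2).sum()/4))
q=w.astype(bool);print('wheel depth z',np.nanmedian(T[q],0))
# camera: points above .1 near
for n,C in(('top',T),('side',S)):
    q=(np.linalg.norm(C[...,:2]-s[:2]/2-np.array([.12,-.15]),axis=-1)<.16)&(C[...,2]>.14)
    v=C[q];print(n,'cam head',len(v),v.min(0),v.max(0)); 
    t=v[v[:,2]>.19]
    if len(t)>3: print(' top face',len(t),cv2.minAreaRect(t[:,:2].astype(np.float32)),np.median(t,0))
# dark foot
q=((hsv[...,2]<120)&(hsv[...,1]<110)&(T[...,2]<.03)&(np.linalg.norm(T[...,:2]-s[:2]/2-np.array([.12,-.15]),axis=-1)<.14)).astype(np.uint8)
c=max(cv2.findContours(q,0,2)[0],key=cv2.contourArea);F=onplane('top',c.reshape(-1,2),.008);print('foot',cv2.minAreaRect(F[:,:2].astype(np.float32)),F.min(0),F.max(0))
# lid
for n,C in(('top',T),('side',S)):
    q=(C[...,0]>.4)&(C[...,0]<.85)&(C[...,1]>-.02)&(C[...,1]<.35)&(C[...,2]>.065)&(C[...,2]<.2)
    if n=='top': q[:,:228]=0;q[:,322:]=0;q[:138]=0;q[218:]=0
    else: q[:,:248]=0;q[:,350:]=0;q[:200]=0;q[285:]=0
    v=C[q]
    for k in range(6):
        B=np.c_[v[:,:2],np.ones(len(v))]
        if k==0: g=np.ones(len(v),bool)
        f=np.linalg.lstsq(B[g],v[g,2],rcond=None)[0];e=v[:,2]-B@f;g=abs(e)<.006
    print(n,'lid',len(v),g.sum(),f,cv2.minAreaRect(v[g][:,:2].astype(np.float32)),'tilt',np.arctan(np.hypot(*f[:2])),v[g].min(0),v[g].max(0))
    h=v[e>.018];print(' bar',len(h),h.mean(0),h.max(0),cv2.minAreaRect(h[:,:2].astype(np.float32)))
for n,im,r in(('top',a,(130,220,225,325)),('side',b,(195,285,245,355)),('top',a,(120,215,370,480))):
    k=im[r[0]:r[1],r[2]:r[3]]; k=cv2.resize(k,None,fx=3.5,fy=3.5,interpolation=2)
    globals().setdefault('L',[]).append(cv2.copyMakeBorder(k,0,400-min(400,k.shape[0]),0,400-min(400,k.shape[1]),0)[:400,:400])
o=np.hstack(L);cv2.imwrite('pics/crop1.png',cv2.cvtColor(cv2.resize(o,(798,266)),cv2.COLOR_RGB2BGR))
E
python3 m.py
```

```text
wheel 0.5103574991226196 -0.29894310235977173 0.10303837805986404 fit [ 0.51059635 -0.29875022] 0.10070073259858091
wheel depth z [ 0.51011727 -0.29893777  0.05713621]
top cam head 315 [ 0.59931448 -0.48456845  0.16000931] [ 0.6676698  -0.41071484  0.20942507]
 top face 260 ((0.6313222050666809, -0.44610095024108887), (0.04958426579833031, 0.0672692134976387), 40.64085006713867) [ 0.63266768 -0.44762213  0.19959238]
side cam head 204 [ 0.59845093 -0.47086453  0.14153813] [ 0.66733148 -0.40164228  0.20452579]
 top face 99 ((0.6303362846374512, -0.4382222890853882), (0.053491514176130295, 0.06851518154144287), 38.23423767089844) [ 0.63151827 -0.43516628  0.19854356]
foot ((0.6206318736076355, -0.45001810789108276), (0.07857983559370041, 0.04571991413831711), 79.52716064453125) [ 0.59729119 -0.49280876  0.008     ] [ 0.64980639 -0.41371592  0.008     ]
top lid 4399 3751 [-0.1399697   0.02075089  0.16056253] ((0.5207785964012146, 0.17696133255958557), (0.26070544123649597, 0.2152111530303955), 80.56178283691406) tilt 0.140566338056784 [0.40068561 0.03298708 0.0709034 ] [0.64510583 0.31992906 0.11264797]
 bar 106 [0.43172779 0.19056004 0.14306052] [0.44364886 0.24334737 0.1520753 ] ((0.43230217695236206, 0.19055776298046112), (0.10674579441547394, 0.011861780658364296), 80.4032211303711)
side lid 3644 3164 [-0.13823676  0.02204467  0.16148164] ((0.517270565032959, 0.18171453475952148), (0.26807355880737305, 0.211690291762352), 80.80401611328125) tilt 0.13907972193898643 [0.40017472 0.03730065 0.07455863] [0.64103846 0.32830256 0.11262458]
 bar 109 [0.42998303 0.19946649 0.14230156] [0.44272622 0.25110157 0.14996985] ((0.4301602840423584, 0.19537930190563202), (0.11265793442726135, 0.011535613797605038), 81.62100219726562)
```

View pics/crop1.png

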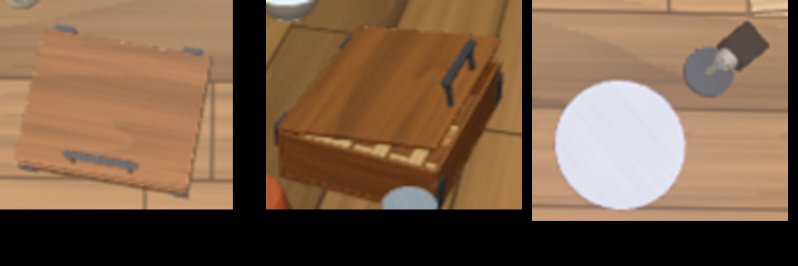

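The crop shows the lid ajar by about 0.14 rad (both views agree), chest yaw about -9.2°, and the bar at about (0.431, 0.193, 0.140), which fits the 198/43 mm geometry. Only one chest bar exists (the white box at (288,85) and the tray at (522,200) are look-alikes, ruled out). The wheel fits r = 100.7 mm at (0.5105, -0.299), z 57 mm. I'll set up the lid arc and check IK.

```bash
cat > plan.py <<'E'
from h import *
yaw=np.radians(-9.2); cx=np.array([np.cos(yaw),np.sin(yaw),0]); cy=np.array([-np.sin(yaw),np.cos(yaw),0])
up=np.array([0,0,1.])
BAR0=np.array([.4307,.193,.1402])
HINGE=BAR0+cx*(.198*np.cos(.14)-.043*np.sin(.14)); HINGE[2]=.07
def bar(th): return HINGE-cx*(.198*np.cos(th)-.043*np.sin(th))+up*(.198*np.sin(th)+.043*np.cos(th))
def down(psi): # tool x heading psi, pointing down
    x=np.array([np.cos(psi),np.sin(psi),0]); return Ro.from_matrix(np.c_[x,np.cross(-up,x),-up]).as_quat()
QB=down(yaw+np.pi/2); G=np.array([0,0,-.019])
def F(): o=arm.observe();return o['clock'],o['tcp_pos'].round(4),o['contact_force'].round(1),round(o['width'],3)
E
python3 - <<'E'
from plan import *
print(HINGE)
for th in(.14,.6,1.1,1.7): print(th,bar(th).round(3),arm.ik(bar(th)+G,QB))
W=np.array([.5105,-.299,.18]);d=np.radians(-50.3);print(arm.ik(W-.112*np.array([np.cos(d),np.sin(d),0])+G,down(d+np.pi)))
# camera foot, both views
for n,b in(('top',(435,460,138,163)),('side',(290,320,150,170))):
    a,D=grab(n);h=cv2.cvtColor(a,cv2.COLOR_RGB2HSV);m=np.zeros((400,640),np.uint8);s=np.s_[b[2]:b[3],b[0]:b[1]]
    m[s]=((h[...,2]<125)&(h[...,1]<110))[s]
    k=max(cv2.findContours(m,0,2)[0],key=cv2.contourArea).reshape(-1,2);P=onplane(n,k,.01)[:,:2]
    print(n,P.min(0),P.max(0),onplane('top',[[445.6,150.9]],.01))
    r=np.linalg.norm(P-[.62,-.45],axis=1)
a=grab('top')[0][130:175,420:480];c=grab('side')[0][110:175,285:330]
cv2.imwrite('pics/cam.png',cv2.cvtColor(np.hstack([cv2.resize(a,(400,300)),cv2.resize(c,(300,300))]),4))
E
```

```text
[0.6183175 0.1626126 0.07     ]
0.14 [0.431 0.193 0.14 ] [ 2.72414074e-01  1.77337701e-02  2.05711298e+00 -4.44089210e-16
  1.06674590e+00  4.32984365e-01]
0.6 [0.481 0.185 0.217] [ 2.30665106e-01  1.37807562e-02  1.90136871e+00 -4.44089210e-16
  1.22644319e+00  3.91235397e-01]
1.1 [0.567 0.171 0.266] [ 1.74033058e-01  1.36287781e-01  1.67643461e+00 -4.44089210e-16
  1.32887026e+00  3.34603349e-01]
1.7 [0.686 0.152 0.261] [ 1.17926704e-01  3.70458678e-01  1.40180520e+00 -4.44089210e-16
  1.36932877e+00  2.78496995e-01]
[-5.95440687e-01 -3.19774330e-03  1.99384127e+00 -4.44089210e-16
  1.15094913e+00 -1.28833640e+00]
top [ 0.5968222  -0.50486873] [ 0.6853632  -0.41317752] [[ 0.6351805  -0.45310617  0.01      ]]
side [ 0.59915541 -0.55927248] [ 0.67848168 -0.38964002] [[ 0.6351805  -0.45310617  0.01      ]]
```

View pics/cam.png

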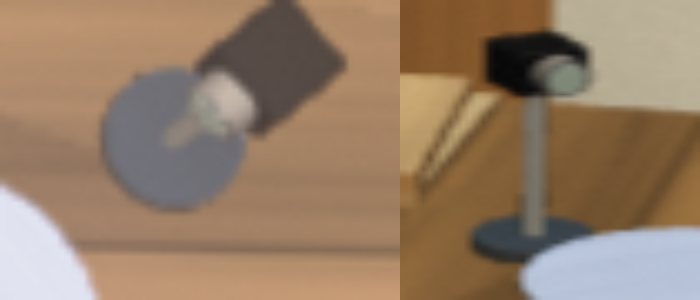

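The foot is a disc centred at top pixel (445.8,150.5) with the lens facing the wheel, giving (0.636,-0.453). That is 199 mm from the wheel centre (200 stated), heading -50.7°. Next: go to the bar and pinch it.

```bash
python3 - <<'E'
from plan import *
print(arm.move_straight(arm.observe()['tcp_pos']+[0,0,.08],rate=.2))
arm.command_gripper(.36,grasp_force=40)
arm.movep(bar(.14)+G+[0,0,.10],QB);print(F())
print(arm.move_straight(bar(.14)+G,rate=.08,guard=8),F())
im=grab('side')[0];t=grab('top')[0]
cv2.imwrite('pics/pinch.png',cv2.cvtColor(np.hstack([cv2.resize(im[170:290,240:370],(400,370)),cv2.resize(t[130:230,220:330],(400,370))]),4))
E
```

```text
False
(4.4833, array([0.4312, 0.1925, 0.2213]), array([0.4, 0.1, 0.8]), 0.364)
False (5.8833, array([0.4313, 0.1932, 0.1219]), array([-0.5,  0.9, -0.1]), 0.359)
```

View pics/pinch.png

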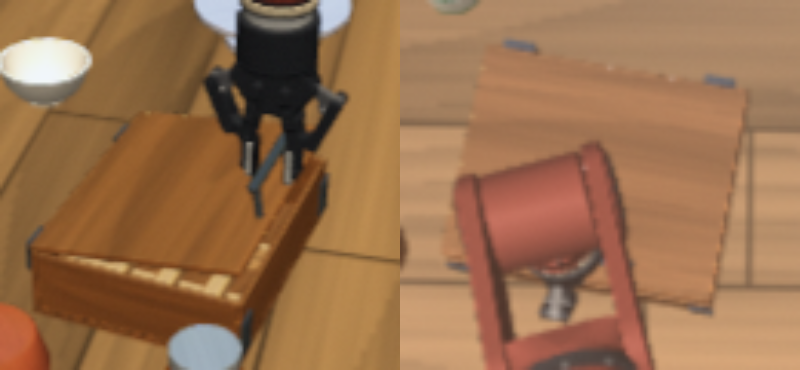

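The fingers straddle the bar (left panel ~(268,170)) with no contact. Now close on it and swing the lid.

```bash
python3 - <<'E'
from plan import *
arm.command_gripper(0,grasp_force=40);print(F(),arm.observe()['finger_force'])
for th in np.linspace(.14,1.72,13)[1:]:
    hit=arm.move_straight(bar(th)+G,rate=.12,guard=30);print(round(th,2),hit,F())
    if hit: break
E
```

```text
(6.2917, array([0.432 , 0.1929, 0.1217]), array([ 3.7, -0.8, -1.5]), 0.113) 38.87742877006531
0.27 False (6.6667, array([0.4423, 0.1913, 0.1458]), array([ 5.2, -0.5, -2.5]), 0.109)
0.4 False (7.0417, array([0.4549, 0.1892, 0.1678]), array([ 4.6,  0.9, -2.1]), 0.115)
0.54 False (7.4167, array([0.471 , 0.1866, 0.1889]), array([-0. ,  1.7,  0.8]), 0.114)
0.67 False (7.7917, array([0.4899, 0.1836, 0.2081]), array([-4.1,  1.5,  4.9]), 0.107)
0.8 False (8.1667, array([0.5112, 0.1801, 0.2247]), array([-6.9,  1.7,  8.8]), 0.109)
0.93 False (8.5417, array([0.5356, 0.1762, 0.2383]), array([-4.2, -0.6,  9.9]), 0.111)
1.06 False (8.9167, array([0.5614, 0.1721, 0.2484]), array([-1.8,  0.4,  9.6]), 0.111)
1.19 False (9.2917, array([0.5876, 0.1679, 0.2545]), array([-1.3, -1. ,  9.2]), 0.109)
1.33 False (9.6667, array([0.6138, 0.1636, 0.2564]), array([0.5, 0.6, 5.9]), 0.107)
1.46 False (10.0417, array([0.6401, 0.1594, 0.2545]), array([1.7, 1.1, 4.7]), 0.109)
1.59 False (10.4167, array([0.6656, 0.1553, 0.2495]), array([2.8, 0.7, 5.9]), 0.113)
1.72 False (10.7917, array([0.6869, 0.1518, 0.2424]), array([-6.8,  1. , 11.2]), 0.109)
```

```bash
python3 - <<'E'
from plan import *
print(arm.move_straight(bar(1.75)+G,rate=.05,guard=12),F())
arm.command_gripper(.28);print(F())
p=arm.observe()['tcp_pos'];print(arm.move_straight(p+[0,0,.10],rate=.12,guard=8),F())
# park clear of the chest view, over free ground to the right
arm.movep([.36,-.15,.33],QB);print(F())
t,D=grab('top');s,Ds=grab('side')
C=cloud('side',Ds); C2=cloud('top',D)
for n,c in(('side',C),('top',C2)):
    r=c-HINGE;a=r@cx;b=r@cy;q=(abs(b)<.12)&(abs(a)<.08)&(r[...,2]>.05)&(r[...,2]<.2)
    if q.sum()>50:
        v=np.c_[a[q],r[q][:,2]]
        f=np.polyfit(v[:,1],v[:,0],1);print(n,q.sum(),'lean deg',np.degrees(np.arctan(f[0])),f)
cv2.imwrite('pics/open.png',cv2.cvtColor(np.hstack([cv2.resize(t[110:230,220:330],(370,404)),cv2.resize(s[150:290,230:370],(404,404))]),4))
E
```

```text
True (11.0, array([0.6865, 0.1519, 0.2425]), array([-0.9,  0.9,  5.1]), 0.111)
(11.2917, array([0.6872, 0.152 , 0.2414]), array([ 0.5,  1.1, -0.4]), 0.28)
False (12.2667, array([0.6867, 0.1519, 0.34  ]), array([ 0.5, -0.1,  0.6]), 0.279)
(13.9, array([ 0.3607, -0.1499,  0.3304]), array([ 0.3, -0.4,  1. ]), 0.277)
side 2035 lean deg 11.46617361645227 [ 0.20283755 -0.00672147]
top 1339 lean deg 13.80588886780787 [ 0.24573254 -0.00953394]
```

View pics/open.png

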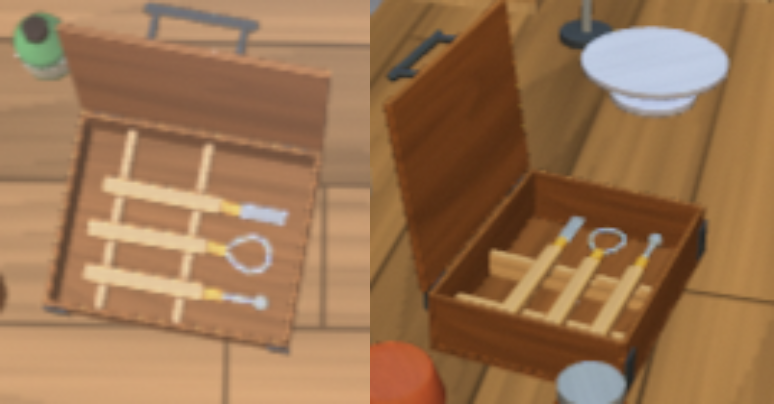

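Lid stands open leaning back. Inside (left panel) there are three tools: knife (265,214), loop tool with its teardrop at (249,253) and handle (88,228)–(207,245), and ball tool (258,302). The loop tool is the middle one. I'll measure it and check the lid angle.

```bash
cat > tool.py <<'E'
from plan import *
t,D=grab('top');s,Ds=grab('side')
C=cloud('top',D);r=C-HINGE;a=r@cx;b=r@cy;h=r[...,2]
q=(abs(b)<.12)&(h>.03)&(h<.19)&(abs(a-np.tan(.13)*h)<.02)
v=np.c_[a[q],h[q]]
g=np.ones(len(v),bool)
for k in range(6):
    f=np.polyfit(v[g,1],v[g,0],1);g=abs(v[:,0]-np.polyval(f,v[:,1]))<.004
print('lid lean deg',np.degrees(np.arctan(f[0])),f,g.sum())
ch=HINGE-cx*.105
hsv=cv2.cvtColor(t,cv2.COLOR_RGB2HSV)
P=C.reshape(-1,3)
# rectified handle mask: bright wood, at handle top plane
vv,uu=np.mgrid[145:220,230:320];X=onplane('top',np.c_[uu.ravel(),vv.ravel()],.044);L=np.c_[(X-ch)@cx,(X-ch)@cy]
col=hsv[vv.ravel(),uu.ravel()];wood=(col[:,2]>190)&(col[:,1]<125)
for x0 in(-.06,-.012,.036):
    near=abs(L[:,0]-x0)<.02
    m=near&wood&(abs(L[:,0]-x0)<.014)&(L[:,1]>-.05)
    mid=m&(((L[:,1]<.066)&(L[:,1]>.004))|(L[:,1]>.088)|(L[:,1]<-.018))
    print(x0,m.sum(),'axis x',np.polyfit(L[mid,1],L[mid,0],1),'y range',np.percentile(L[m,1],[1,99]))
# loop: grey pixels
vv,uu=np.mgrid[145:220,230:320];X=onplane('top',np.c_[uu.ravel(),vv.ravel()],.037);L=np.c_[(X-ch)@cx,(X-ch)@cy]
gr=(col[:,1]<75)&(abs(L[:,0]+.012)<.028)&(L[:,1]<-.03)&(L[:,1]>-.12)
print('loop',gr.sum(),L[gr].min(0),L[gr].max(0))
E
python3 tool.py
```

```text
lid lean deg 7.447089151639644 [0.13071314 0.00195109] 1227
-0.06 222 axis x [ 0.03726079 -0.05923796] y range [-0.03260313  0.14847056]
-0.012 243 axis x [-0.03527894 -0.00918451] y range [-0.04648309  0.15546729]
0.036 211 axis x [-0.04889086  0.03766254] y range [-0.03803654  0.15274698]
loop 68 [-0.02824586 -0.09832408] [ 0.01357719 -0.04910286]
```

Lid lean is 7.4°, so it rests on the stop (expected 7.4°). The loop measures 42 × 49 mm with its tip at chest y = -98, putting the handle middle at y = +35, as it should be between the rests. Approach the handle.

```bash
cat >> plan.py <<'E'
CH=HINGE-cx*.105; CH[2]=0
HM=CH-cx*.0100+cy*.0350+up*.035
QH=down(yaw+np.pi/2+.02)
E
python3 - <<'E'
from plan import *
print(HM)
arm.command_gripper(.34)
arm.movep(HM+G+[0,0,.16],QH);print(F())
print(arm.move_straight(HM+G+[0,0,.035],rate=.12,guard=8),F())
s=grab('side')[0];t=grab('top')[0]
cv2.imwrite('pics/above.png',cv2.cvtColor(np.hstack([cv2.resize(s[170:290,240:370],(433,400),interpolation=2),cv2.resize(t[130:230,230:320],(360,400))]),4))
E
```

```text
[0.51039267 0.2155487  0.035     ]
(15.8917, array([0.511 , 0.2147, 0.1767]), array([ 0.3, -0.2,  0.5]), 0.34)
False (17.0833, array([0.5113, 0.2158, 0.052 ]), array([-0.2, -0.3,  0.6]), 0.343)
```

View pics/above.png

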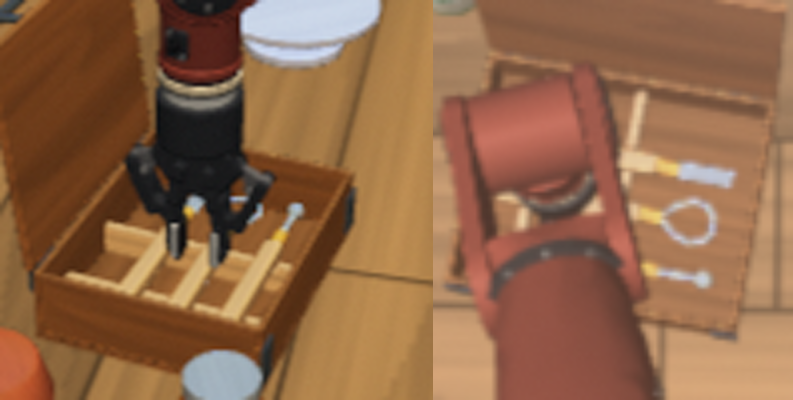

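The fingers (side panel (175,250) and (215,260)) stand astride the middle handle. Descend, grip, lift.

```bash
python3 - <<'E'
from plan import *
hit=arm.move_straight(HM+G,rate=.05,guard=6);print(hit,F())
if not hit:
    arm.command_gripper(0,grasp_force=60);print(F(),arm.observe()['finger_force'])
    p=arm.observe()['tcp_pos']
    print(arm.move_straight(p+[0,0,.06],rate=.08),F())
    print(arm.move_straight(p+[0,0,.24],rate=.15),F(),arm.observe()['finger_force'])
E
```

```text
False (18.0333, array([0.5106, 0.2156, 0.0161]), array([-0.4,  0. ,  0.6]), 0.339)
(18.2833, array([0.511 , 0.2157, 0.0166]), array([-0. , -0.3, -0.2]), 0.201) 59.45949375629425
False (19.1917, array([0.5105, 0.2156, 0.0762]), array([ 0.6, -0.2, -1.1]), 0.2)
False (20.5417, array([0.5102, 0.2155, 0.2551]), array([-0.5, -0.2, -0.3]), 0.197) 59.29616153240204
```

```bash
cat >> plan.py <<'E'
PHI=np.radians(-50.7); W=np.array([.5105,-.299,.18]); dr=np.array([np.cos(PHI),np.sin(PHI),0])
QP=down(PHI+np.pi); PT=W-.112*dr+G
E
cat > meas.py <<'E'
from plan import *
for n in('top','side'):
    im,D=grab(n,'hold_'+n); C=cloud(n,D); 
    r=C-W;a=r@dr;b=r@np.cross(up,dr)
    q=(a>-.2)&(a<.04)&(abs(b)<.05)&(abs(r[...,2])<.03)
    l=q&(a>-.03); print(n,'loop depth pts',l.sum(),'a',a[l].min(),a[l].max(),'b',b[l].min(),b[l].max(),'z',np.median(C[l][:,2]),'zslope',np.polyfit(a[l],C[l][:,2],1)[0],'z over b',np.polyfit(b[l],C[l][:,2],1)[0])
    p=proj(n,[W])[0];u,v=p.astype(int)
    k=im[v-60:v+60,u-70:u+70];globals().setdefault('L',[]).append(cv2.resize(k,(399,342),interpolation=2))
cv2.imwrite('pics/hold.png',cv2.cvtColor(np.hstack(L),4))
E
python3 - <<'E'
from plan import *
arm.movep(PT+[0,0,.08],QP);print(F())
print(arm.move_straight(PT,rate=.08,guard=10),F())
arm.wait(.5);print(PT,F())
import meas
E
```

```text
(22.1417, array([ 0.4398, -0.2118,  0.2408]), array([ 0.2, -0.2, -0.7]), 0.198)
False (23.2917, array([ 0.4401, -0.2127,  0.1617]), array([-1.1,  0.2, -1.2]), 0.2)
[ 0.43956134 -0.2123299   0.161     ] (23.7917, array([ 0.4396, -0.2123,  0.1611]), array([ 0.4,  1.5, -0.7]), 0.198)
top loop depth pts 14 a 0.007457364021128444 0.020567844754689875 b -0.01258791891619801 0.014777871579179746 z 0.181496312274802 zslope -0.45867782685429753 z over b -0.15623757028318744
side loop depth pts 20 a -0.028980597026723218 0.017044056187912018 b -0.012804257607606104 0.020196073997535927 z 0.1808382992442758 zslope -0.019147545817626874 z over b 0.08358967675080281
```

View pics/hold.png

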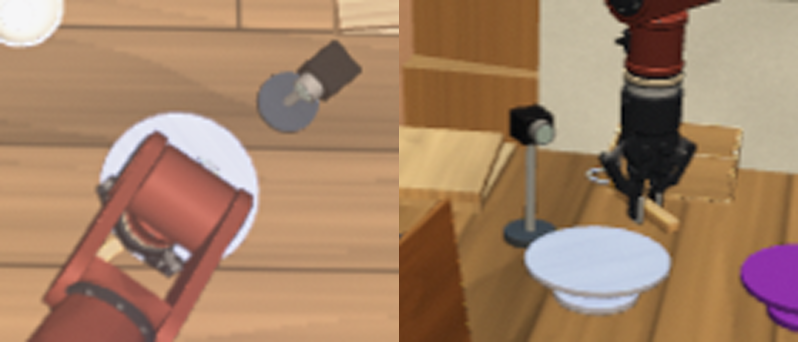

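The loop hangs over the wheel facing the lens: top-view tip at (208,163), side-view loop at (598,177). Height is 0.181 and the tip 20.6 mm ahead of centre (21 expected). One closer check for level and heading, with the expected outline overlaid.

```bash
python3 - <<'E'
from plan import *
lf=np.cross(up,dr);o=[]
for n in('side','top'):
    im,D=grab(n);C=cloud(n,D);r=C-W;a=r@dr;b=r@lf
    h=(a>-.19)&(a<-.135)&(abs(b)<.03)&(abs(r[...,2])<.03)
    if h.sum()>5: print(n,'handle end',h.sum(),'a',a[h].min(),'b',b[h].min(),b[h].max(),'z',C[h][:,2].min(),C[h][:,2].max())
    loop=[W+dr*(-.004+.0*k)+.0235*np.cos(k)*dr+.0195*np.sin(k)*lf for k in np.linspace(0,2*np.pi,12)]
    axis=[W-dr*.177+up*.009+lf*s for s in(-.009,.009)]+[W-dr*.177-up*.009+lf*s for s in(-.009,.009)]+[W+.0185*dr]
    u,v=(proj(n,[W-.08*dr])[0]).astype(int); x0,y0=u-40,v-32
    k=cv2.resize(im[y0:y0+64,x0:x0+80],None,fx=5,fy=5,interpolation=2)
    for p,c in [(p,(255,0,255)) for p in proj(n,axis)]: cv2.circle(k,tuple(int(z) for z in (p-[x0,y0]+.5)*5),2,c,-1)
    o.append(k)
cv2.imwrite('pics/chk.png',cv2.cvtColor(np.hstack(o),4))
E
```

```text
side handle end 69 a -0.18655244537961796 b -0.010020247100127798 0.01126686911517061 z 0.16971328534469643 0.19121810133553985
top handle end 33 a -0.1586381444520497 b -0.009693866260911397 0.0064379028778434886 z 0.1812390590689963 0.19487716170804603
```

View pics/chk.png

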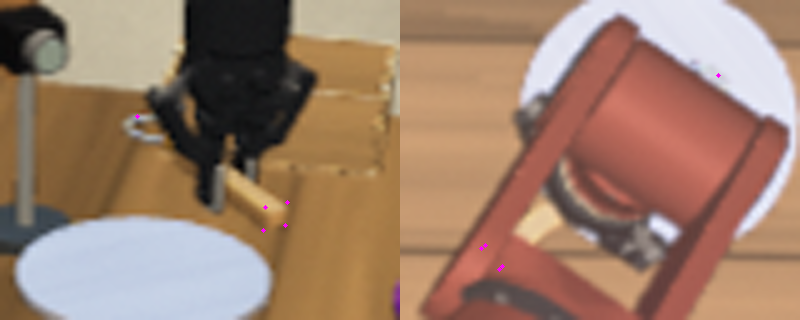

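The handle end and tip fall within about a pixel (3.7 mm) of expectation. Finally, a numeric check of the loop's pixels against the rays onto z = 0.18.

```bash
python3 - <<'E'
from plan import *
lf=np.cross(up,dr)
for n in('side','top'):
    im,_=grab(n);h=cv2.cvtColor(im,cv2.COLOR_RGB2HSV).astype(int)
    vv,uu=np.mgrid[0:400,0:640];X=onplane(n,np.c_[uu.ravel(),vv.ravel()],.18)-W
    a=(X@dr).reshape(400,640);b=(X@lf).reshape(400,640)
    q=(a>-.035)&(a<.035)&(abs(b)<.035)
    m=q&((h[...,1]<80)&(h[...,2]>110) if n=='side' else (h[...,2]<205))
    print(n,m.sum(),'a',a[m].min().round(4),a[m].max().round(4),'b',b[m].min().round(4),b[m].max().round(4))
    if n=='side':
        y,x=np.where(q);s=np.s_[y.min():y.max()+1,x.min():x.max()+1]
        print(x.min(),y.min());print('\n'.join(''.join('#' if m[i,j] else '.' if q[i,j] else ' ' for j in range(x.min(),x.max()+1)) for i in range(y.min(),y.max()+1)))
        J=[(round(a[i,j]*1e3),round(b[i,j]*1e3)) for i,j in zip(*np.where(m))];print(J)
E
```

```text
side 24 a -0.0307 0.0183 b -0.0091 0.0233
318 136
              ..        
         ........       
   ................     
........#####.......    
 ......##.#..........   
  .....##.............. 
    ...####.............
     ...#######......   
      .....###..        
        ...             
[(18, 5), (17, 1), (15, -2), (13, -6), (12, -9), (12, 13), (10, 9), (7, 3), (3, 18), (2, 14), (-5, 22), (-7, 19), (-8, 15), (-10, 12), (-15, 23), (-16, 20), (-18, 17), (-19, 13), (-21, 10), (-23, 6), (-24, 3), (-27, 18), (-29, 14), (-31, 11)]
top 298 a -0.0347 0.0199 b -0.0347 0.035
```

Loop's left edge is at +22 mm (21.5 expected) and its height 0.181. The handle end is centred within 1 mm, so the tool is level and pointed to within about 1°. Hand in.

```bash
python3 - <<'E'
from plan import *
print(F(),arm.observe()['finger_force']); print(arm.sign_off())
E
```

```text
(24.0917, array([ 0.4395, -0.2123,  0.161 ]), array([ 0.1, -0.3, -1.5]), 0.201) 59.20726418495178
the job is handed in; nothing more can be done
None
```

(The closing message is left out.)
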